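# Put the tripped breaker back on behind a push-latch cover

## Task

One breaker in the small enclosure on the training board has tripped: press the cover near its free edge to pop it open, push the one lever that is off over to on, then push the cover down and press it until it latches shut and stays shut by itself. Only touch and push with the fingertips: pick nothing up, do not force the cover, leave the other levers on and everything else where it lies.

Things in the scene. Friction and masses are not known exactly. Their poses are not given: they have to be found in the camera images.
- cover (a joint): opening angle of the enclosure's cover, a shallow white cap of slippery plastic, 124 mm from hinge to free edge, 152 mm wide, hinged along its edge nearest the robot: 0 latched shut, -0.045 rad pressed in to its stop, 2.0 fully open (upright, leaning back past vertical towards the robot). Unlatched, a spring (2 N at the free edge, less when open) swings it fully open in 3 s
- cover_hinge (a point): middle of the cover's hinge line, fixed, 100 mm above the board's underside. Axes: x from the hinge towards the free edge of the shut cover (away from the robot), y along the hinge, z up. At opening angle a the cover's outer face lies 10 mm outside the plane that leaves the hinge line at angle a above x (shut: its top is 10 mm above this point)
- cover_press (a point): top of the rounded bar to press, 8 x 44 mm, standing 2 mm out of the cover's outer face, 108 mm from the hinge line; moves with the cover, z out of the face. The push latch is below it: from shut, pressed in 5 mm to its stop (2 to 3 N) and let go, the cover pops open; pushed down to the same stop and let go, it stays shut. Each full press changes it over
- window (a point): middle of the row of breakers under the cover, level with their faces, 15 mm below the hinge line; axes as cover_hinge. The row, 105 mm along y, lies in a recess 82 mm (x: -41 to +41) by 116 mm whose rim is 15 mm above this point. From the +y end: main switch (35 mm, broad lever), three single breakers (17.5 mm each), a blank
- tripped_tip (a point): middle of the tip of the lever of the tripped breaker. It is the one of the three single breakers whose lever is off; which of the three places it has differs. Off, the tip is 8 mm to the hinge side of the row's middle line, on, 8 mm beyond it. The lever is 10 mm wide, 7 mm thick
- tripped_lever (a joint): The tripped breaker, 17.5 mm wide, starts off. Angle of its black lever, which stands 12 mm above the breaker's face: 0 = off (leaning towards the hinge side), 1.1 rad = on (leaning away from the hinge side). A snap lever: pushed past the middle it jumps to the other end by itself; about 3 N at its tip
- breaker_b_lever (a joint): A single breaker, 17.5 mm wide, that is on and must stay on. Angle of its black lever, which stands 12 mm above the breaker's face: 0 = off (leaning towards the hinge side), 1.1 rad = on (leaning away from the hinge side). A snap lever: pushed past the middle it jumps to the other end by itself; about 3 N at its tip
- breaker_c_lever (a joint): The other single breaker that is on and must stay on. Angle of its black lever, which stands 12 mm above the breaker's face: 0 = off (leaning towards the hinge side), 1.1 rad = on (leaning away from the hinge side). A snap lever: pushed past the middle it jumps to the other end by itself; about 3 N at its tip
- main_switch_lever (a joint): The main switch, 35 mm wide with a 20 mm wide lever, that is on and must stay on. Angle of its black lever, which stands 12 mm above the breaker's face: 0 = off (leaning towards the hinge side), 1.1 rad = on (leaning away from the hinge side). A snap lever: pushed past the middle it jumps to the other end by itself; about 3 N at its tip
- panel: the white training board, 360 x 580 x 18 mm, fixed to the table, origin under its centre. On its middle the white enclosure, 210 x 160 mm, 82 mm high without the cover; steel junction boxes and conduits (at most 75 mm above the table) at its left and right
- screwdriver: a screwdriver, 200 mm long, lying on the white board in front of the enclosure, to be left alone
- spare_breaker: a spare breaker module, 85 x 17.5 x 78 mm, standing on the board beside the enclosure; origin under its centre, to be left alone
- coupling: a steel conduit coupling, 29 mm across, 42 mm tall, standing on the board to the left of the enclosure; origin under its centre, to be left alone
- bushing: a steel bushing ring, 38 mm across, 12 mm high, lying on the board to the right of the enclosure; origin under its centre, to be left alone
- square_box: an empty galvanised box, 102 x 102 x 54 mm, on the table to the left of the board; origin under its centre, to be left alone
- tape_roll: a black roll of tape, 60 mm across, 19 mm high, on the table to the right of the board; origin under its centre, to be left alone

How it is judged:
By the outcome, as a careful person would: the job done as asked, in the order asked, and still so for the second after the job is handed in, with the robot touching nothing.
It also fails if it takes over 58 s, if anything falls off the work surface, if the arm or the gripper's body presses on something with over 40 N, if the wrist force passes 120 N, or if a joint passes its speed limit or range.

## Robot

A 7-joint arm with a two-finger parallel gripper is mounted at the origin on the work surface. World frame = base frame: x ahead of the robot, y to its left, z up, the work surface at z = 0. Lengths are in m, angles in rad, forces in N, time in s.
With the tool pointing down it reaches from about 0.35 to 0.9 m from the base axis. Payload 8.1 kg.
Tool frame: the origin (TCP) lies midway between the tips of the shut fingers; the grasp point (between the pads) lies 19 mm behind it; z points along the fingers, y is the direction in which the jaws open and shut (so a half turn about z gives the same grasp; the last joint's range is limited). The gripper opens to 92 mm and grips with 3 to 60 N. Pads are 19 mm wide; open, the fingers measure 130 mm over their backs; the gripper's body (75 mm by 190 mm) begins 47 mm behind the grasp point.
Start: joints at [-1.336, 0.434, 0.025, 1.573, -0.012, 1.134, -0.075], TCP at [0.207, 0.59, 0.227] pointing down, gripper open.
Joint ranges: [-2.62, 2.62], [-0.44, 2.09], [-1.27, 1.32], [0.08, 2.57], [-1.32, 4.46], [0.12, 2], [-2.74, 2.74]. Speed limits (rad/s): [2.22, 2.22, 3.01, 3.01, 3.14, 3.14, 3.14].

## Interface

Orientations are given as a rotation vector (axis times angle).
In Python, from cell import monitor, get_image, get_calibration, workorder, look_for, masks_of gives the robot as it stands.
- The arm moves only by the shell command python3 -m crank 'ROWS' [FORCE]. ROWS is JSON, a list of rows, each a list of 3 entries, a list of its own where there are three numbers: the shift along the tool's x, y, z in cm, then the turn about the tool's z in degrees, then the closure in counts, from 0 (fully open) to 255 (shut). A call has 1 to 5 rows; each row shifts and turns the commanded pose from where the row before left it, along the tool's axes as they then stand; what a row does not reach is not made up. A row lasts 1/10 s, in which the tool goes at most 50 mm and 8.59 degrees, less where a joint would pass 70% of its speed; a pose out of reach is approached as far as the arm can. A call with a gripper value outside its range is refused whole. The fingers move at their own pace and stop on an object; FORCE is the grip in N (left out, the last holds). Time passes only in rows, so rows that do not move let the fingers close. It gives the time, the measured TCP pose, the force and the opening at its end, in the units of the state.
- monitor.observe(): the state, without advancing time (a new reading comes with each control period).
- get_image(name): name is "side" or "top" or "wrist"; returns (picture, depth): 384x512x3 uint8, red, green, blue; 384x512 float32, m along the optical axis (not along the pixel's ray), 0 where there is no reading.
- get_calibration(name): a dict with "fx", "fy", "cx", "cy" (pixels), "R" (3x3) and "t" (3): a world point X has camera coordinates R X + t. Camera axes: x right, y down, z forward; pixel columns grow to the right and rows downward; lengths in m; the calibration is good to about 2 mm. A picture is of the moment at which its call begins: read the wrist's pose just before it. get_calibration takes no time and is no camera call; for the wrist camera it gives the pose at the moment of the call.
- workorder.sign_off(): hands the job in, once; it reports no verdict.
Trained networks look in the newest picture that a camera, given by its name, has taken for a name from the list of things; names that differ only in an ending like _2 or _b are one class to them, and where a whole thing is asked for, a point or a joint stands for the part that bears it (a point fixed in the world has none). Each returns a list of dicts, best first, with "score" (0 to 1); they miss things now and then, are a little off and sometimes report something else, mostly with a low value. They report only what shows in the picture. A call takes as long as a camera call.
- look_for(label, camera): "location" ([x, y, z] in m, in world coordinates, good to about 4 mm: the middle of the surface that is visible of it).
- masks_of(label, camera): "region" (384x512 bool, what is visible of it).
The state is a dict: "clock": time; "joints": joint angles; "dq": joint speeds; "joint_efforts": joint torques, N m; "position": TCP position; "ee_rot": TCP orientation; "force": force on the tool from outside, world axes, zero at the start; "ft_torque": the same for the moment, N m; "width": opening from 0.0 (shut) to 1.0 (fully open).
Only numpy, scipy, OpenCV 4.12 (cv2) and the standard library are available. Lean on these libraries where they do the work, as an engineer would, in place of code of your own. Each camera call takes 0.05 s, during which the arm holds its last target.

## Working session

There is one attempt and no reset: what is moved stays moved. The work goes in short steps, Python scripts to look and compute and a shell command to move; the robot and the scene stay as the last step left them, time stands still between calls to the robot, and variables do not carry over. Pictures are saved under pics/ and viewed, and the job is handed in when it is done.

```bash
mkdir -p pics; ls
cat > h.py <<'E'
import numpy as np, cv2
from cell import monitor, get_image, get_calibration, workorder, look_for, masks_of
def shot(n,fn):
    im,d=get_image(n); cv2.imwrite('pics/'+fn,im[:,:,::-1]); return im,d
def unproj(n,u,v,z,c=None):
    c=c or get_calibration(n)
    p=np.array([(u-c['cx'])/c['fx']*z,(v-c['cy'])/c['fy']*z,z])
    return np.array(c['R']).T@(p-np.array(c['t']))
def proj(n,X):
    c=get_calibration(n); p=np.array(c['R'])@np.array(X)+np.array(c['t'])
    return c['fx']*p[0]/p[2]+c['cx'],c['fy']*p[1]/p[2]+c['cy']
E
python3 - <<'E'
from h import *
np.set_printoptions(precision=4,suppress=True)
print(monitor.observe())
for n in ['top','side']:
    shot(n,n+'0.png')
    for l in ['cover','cover_press','panel','spare_breaker']:
        print(n,l,[(np.round(r['location'],4),round(r['score'],2)) for r in look_for(l,n)][:3])
    c=get_calibration(n); print(-np.array(c['R']).T@np.array(c['t']))
E
```

```text
pics
{'clock': 0.0, 'joints': array([-1.3356,  0.4352,  0.025 ,  1.5741, -0.0116,  1.134 , -0.0751]), 'dq': array([ 0.0015, -0.002 ,  0.0005, -0.0008, -0.0002,  0.0002, -0.0011]), 'joint_efforts': array([  0.0006, -66.7886,   0.9853, -31.4429,  -0.0604,   0.0433,
         0.0002]), 'position': array([0.207 , 0.5892, 0.2259]), 'ee_rot': array([-0.5282, -3.0967,  0.0025]), 'force': array([-0.0056,  0.0354,  0.0403]), 'ft_torque': array([-0.0704, -0.0147, -0.0272]), 'width': 1.0017765676210186}
top cover [(array([0.5618, 0.0139, 0.1132]), 0.59)]
top cover_press [(array([0.5626, 0.0106, 0.1108]), 0.92)]
top panel [(array([0.5628, 0.0104, 0.0151]), 0.69)]
top spare_breaker [(array([0.467 , 0.2251, 0.062 ]), 0.61)]
[0.4918 0.0134 1.1935]
side cover [(array([0.5653, 0.0232, 0.1077]), 0.6), (array([0.4624, 0.2341, 0.0525]), 0.29), (array([0.5636, 0.088 , 0.0207]), 0.15)]
side cover_press [(array([0.5641, 0.0286, 0.1056]), 0.9), (array([ 0.551 , -0.4753,  0.0123]), 0.48)]
side panel [(array([0.564 , 0.0876, 0.0182]), 0.79)]
side spare_breaker [(array([0.4589, 0.2378, 0.0553]), 0.91)]
[0.4237 1.0615 1.2895]
```

View pics/top0.png

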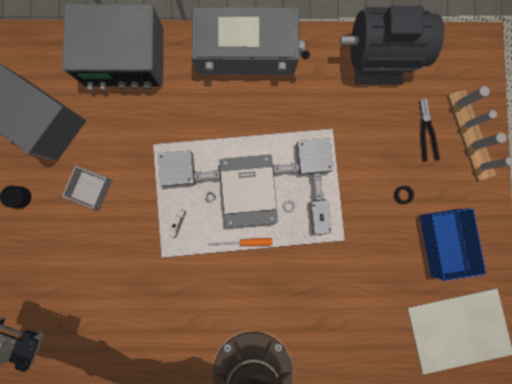

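View pics/side0.png

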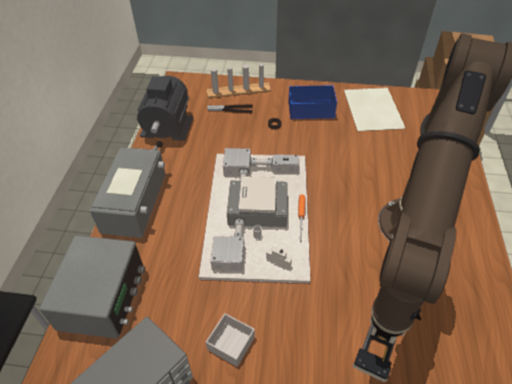

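Run:
```python
from h import *
np.set_printoptions(precision=4,suppress=True)
im,d=get_image('top')
c=get_calibration('top')
for l in ['panel','cover','cover_press']:
    ms=masks_of(l,'top')
    for r in ms[:1]:
        m=r['region']
        v,u=np.nonzero(m)
        z=d[v,u]
        P=np.stack([(u-c['cx'])/c['fx']*z,(v-c['cy'])/c['fy']*z,z],1)
        W=(P-np.array(c['t']))@np.array(c['R'])
        W=W[(z>0)]
        rc=cv2.minAreaRect(W[:,:2].astype(np.float32)*1000)
        print(l,r['score'],m.sum(),rc,np.median(W,0),u.min(),u.max(),v.min(),v.max())
z=cv2.resize(im[130:265,150:350],None,fx=4,fy=4,interpolation=cv2.INTER_CUBIC)
cv2.imwrite('pics/topz.png',z[:,:,::-1])
```

```text
panel 0.91 20059 ((562.3165283203125, 13.507598876953125), (371.5267639160156, 591.6749877929688), 5.238229274749756) [0.5617 0.0136 0.0205] 154 344 129 256
cover 0.79 2139 ((561.49169921875, 11.317863464355469), (123.62873840332031, 153.71324157714844), 4.948195457458496) [0.5617 0.0109 0.111 ] 222 275 168 213
cover_press 0.77 2138 ((562.99365234375, 12.540771484375), (126.9106674194336, 151.18154907226562), 5.202357769012451) [0.5617 0.0108 0.111 ] 222 275 167 212
```

View pics/topz.png

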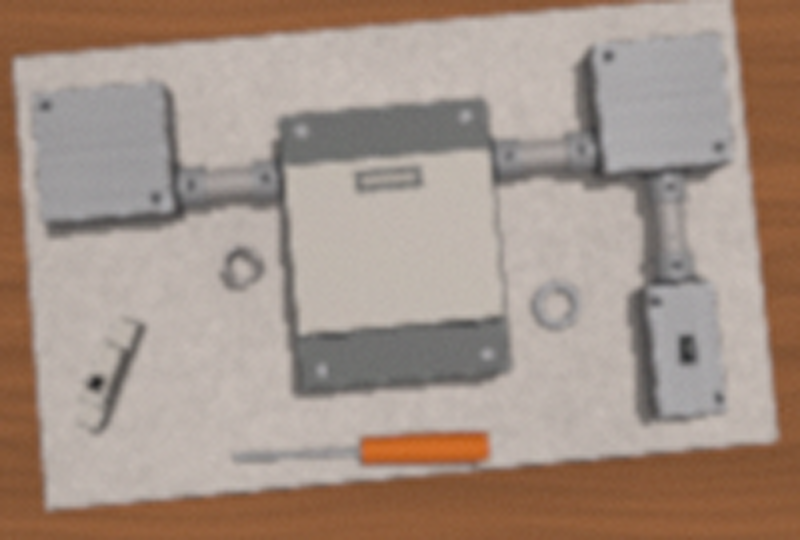

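```bash
cat >> h.py <<'E'
from scipy.spatial.transform import Rotation as Ro
def st():
    o=monitor.observe(); R=Ro.from_rotvec(o['ee_rot']).as_matrix()
    return o,np.array(o['position']),R
def togo(X,R=None,p=None):
    o,p0,R0=st(); return (R0.T@(np.array(X)-p0))*100
E
python3 - <<'E'
from h import *
np.set_printoptions(precision=4,suppress=True)
o,p,R=st(); print(R)
c=get_calibration('top')
C=-np.array(c['R']).T@np.array(c['t'])
def onplane(u,v,h):
    q=unproj('top',u,v,1.); return C+(q-C)*((h-C[2])/(q[2]-C[2]))
for (a,b) in [(389,178),(356,172),(421,168),(421,187),(358,189)]:
    print(onplane(150+(a+.5)/4-.5,130+(b+.5)/4-.5,.112))
th=np.radians(5.1);x=np.array([np.cos(th),np.sin(th),0])
cen=np.array([.5622,.0119,.11])
hg=cen-.062*x; print('hinge',hg,'press',hg+.108*x)
E
```

```text
[[-0.9435  0.3315  0.0001]
 [ 0.3315  0.9435  0.0001]
 [-0.      0.0001 -1.    ]]
[0.6086 0.0169 0.112 ]
[0.6131 0.0411 0.112 ]
[ 0.616  -0.0067  0.112 ]
[ 0.6019 -0.0066  0.112 ]
[0.6005 0.0397 0.112 ]
hinge [0.5004 0.0064 0.11  ] press [0.608 0.016 0.11 ]
```

```bash
python3 -m crank '[[[0,0,-2],-8,255],[[0,0,-2],-8,255],[[-2,-3.5,-2],-8.5,255],[[-2.2,-3.8,0],0,255],[[-2.2,-3.8,0],0,255]]' && python3 -m crank '[[[-2.2,-3.8,0],0,255],[[-2.2,-3.8,0],0,255],[[-2.2,-3.8,0],0,255],[[-2.2,-3.8,0],0,255],[[-2.2,-3.8,0],0,255]]' && python3 -c "
from h import *
print(st(), togo([.608,.0165,.3]))"
```

```text
clock: 1.2
position: [0.2764, 0.481, 0.2875]
ee_rot: [-0.143, 3.138, 0.002]
force: [0.7, 0.1, -0.3]
width: 0.611
clock: 1.7
position: [0.4031, 0.3008, 0.287]
ee_rot: [-0.141, 3.138, 0.001]
force: [0.2, 0.0, -0.1]
width: 0.179
({'clock': 1.7, 'joints': array([-0.81429246,  0.18492895,  0.07984472,  1.7774686 , -0.01593479,
        1.17904515,  0.93083147]), 'dq': array([ 0.61821107, -0.05534423,  0.29326999,  0.07724453, -0.05325741,
       -0.02078315,  0.91717272]), 'joint_efforts': array([ -5.22093728, -48.48381758,  -0.45775814, -31.30469084,
         0.05212297,   0.41634028,  -1.98584743]), 'position': array([0.40312309, 0.30083119, 0.28703564]), 'ee_rot': array([-1.40931105e-01,  3.13787435e+00,  8.45015511e-04]), 'force': array([ 0.18415517,  0.0367527 , -0.09621286]), 'ft_torque': array([ 0.05519913, -0.01105361,  0.017146  ]), 'width': 0.17903500940441586}, array([0.40312309, 0.30083119, 0.28703564]), array([[-9.95973627e-01, -8.96451498e-02,  5.30266023e-04],
       [-8.96448512e-02,  9.95973636e-01,  5.62406759e-04],
       [-5.78548018e-04,  5.12606681e-04, -9.99999701e-01]])) [-17.85706687 -30.15459489  -1.30156279]
```

```bash
python3 -m crank '[[[-2.2,-3.8,0],0,255],[[-2.2,-3.8,0],0,255],[[-2.2,-3.8,0],0,255],[[-2.2,-3.8,0],0,255],[[-2.2,-3.8,0],0,255]]' && python3 -m crank '[[[-2.2,-3.8,0],0,255],[[-2.2,-3.8,0],0,255],[[0,0,0],0,255],[[0,0,0],0,255],[[0,0,0],0,255]]' && python3 -c "
from h import *
np.set_printoptions(precision=4,suppress=True)
o,p,R=st()
print(o['clock'],p,R,o['width'],o['joints'], togo([.608,.0165,.14]))
shot('top','top1.png')
shot('wrist','w1.png')
c=get_calibration('wrist');print(c)
for l in ['cover_press','cover']: print(l,look_for(l,'wrist')[:2])"
```

```text
clock: 2.2
position: [0.5297, 0.1215, 0.287]
ee_rot: [-0.141, 3.138, 0.001]
force: [1.1, 1.3, 0.6]
width: 0.005
clock: 2.7
position: [0.579, 0.0526, 0.2866]
ee_rot: [0.143, -3.138, -0.001]
force: [0.1, -0.1, -0.1]
width: 0.005
2.7 [0.579  0.0526 0.2866] [[-0.9959 -0.091  -0.0005]
 [-0.091   0.9959  0.0007]
 [ 0.0004  0.0008 -1.    ]] 0.004981704927205289 [-0.3777  0.3207  0.2658  1.6093 -0.089   1.2238  1.5674] [-2.5631 -3.8658 14.6583]
{'fx': 333.058999251741, 'fy': 333.058999251741, 'cx': 254.84379165810952, 'cy': 192.73264080382916, 'R': array([[-0.091 ,  0.9958,  0.0003],
       [ 0.9591,  0.0876,  0.2691],
       [ 0.2679,  0.0248, -0.9631]]), 't': array([ 0.0007, -0.6099,  0.2912])}
cover_press [{'location': [0.5603, 0.0134, 0.1107], 'score': 0.76}, {'location': [0.5352, 0.0075, 0.0415], 'score': 0.17}]
cover [{'location': [0.5612, 0.0089, 0.1081], 'score': 0.83}, {'location': [0.517, -0.1158, 0.0274], 'score': 0.29}]
```

View pics/w1.png

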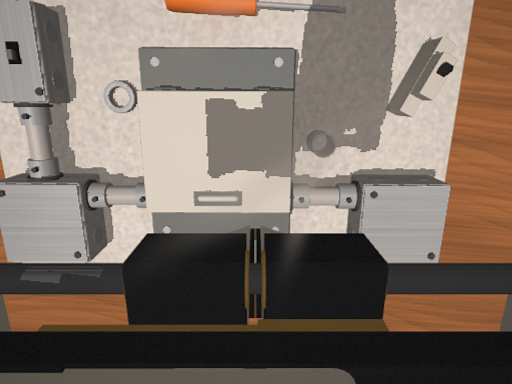

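View pics/top1.png

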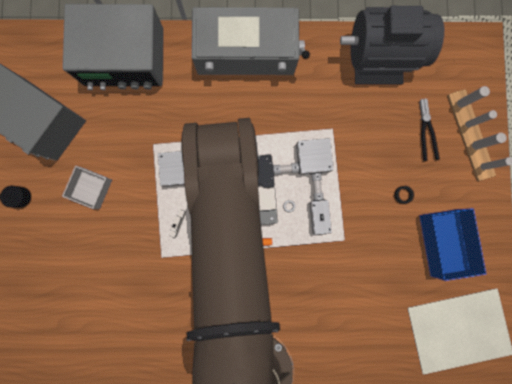

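```bash
A='x'; python3 -m crank '[[[0,0,0],8.5,255],[[0,0,0],8.5,255],[[0,0,0],8.5,255],[[0,0,0],8.5,255],[[0,0,0],8.5,255]]' && python3 -m crank '[[[0,0,0],8.5,255],[[0,0,0],8.5,255],[[0,0,0],8.5,255],[[0,0,0],8.5,255],[[0,0,0],8.5,255]]' && python3 -m crank '[[[0,0,0],8.5,255],[[0,0,0],8.5,255],[[0,0,0],8.5,255],[[0,0,0],8.5,255],[[0,0,0],8.5,255]]' && python3 -m crank '[[[0,0,0],8.5,255],[[0,0,0],8.5,255],[[0,0,0],8.5,255],[[0,0,0],8.5,255],[[0,0,0],8.5,255]]' && python3 -m crank '[[[0,0,0],8.5,255],[[0,0,0],1.5,255],[[0,0,0],0,255],[[0,0,0],0,255]]' && python3 -c "
from h import *
np.set_printoptions(precision=4,suppress=True)
o,p,R=st()
print(o['clock'],p,R,o['width'],o['joints'], togo([.608,.0165,.14]))
shot('wrist','w2.png')
"
```

```text
clock: 3.4
position: [0.5792, 0.0521, 0.2869]
ee_rot: [-1.013, -2.974, -0.001]
force: [-0.5, -0.3, -0.4]
width: 0.001
clock: 3.9
position: [0.5793, 0.0521, 0.2869]
ee_rot: [-2.022, -2.404, -0.001]
force: [-0.6, -0.3, -0.1]
width: 0.005
clock: 4.4
position: [0.5793, 0.0521, 0.2869]
ee_rot: [-2.756, -1.508, -0.001]
force: [0.5, -0.4, -0.4]
width: 0.005
clock: 4.9
position: [0.5793, 0.0522, 0.2868]
ee_rot: [-3.115, -0.406, -0.0]
force: [0.2, -0.6, 0.2]
width: 0.004
clock: 5.3
position: [0.5794, 0.0516, 0.2868]
ee_rot: [-3.138, -0.147, -0.0]
force: [0.0, 0.1, 0.0]
width: 0.004
5.3 [0.5794 0.0516 0.2868] [[ 0.9956  0.0934  0.    ]
 [ 0.0934 -0.9956  0.0002]
 [ 0.0001 -0.0002 -1.    ]] 0.004264444066631281 [-0.8397  0.4252  0.9662  1.644  -0.3641  1.2656 -1.281 ] [ 2.5153  3.7667 14.6756]
```

View pics/w2.png

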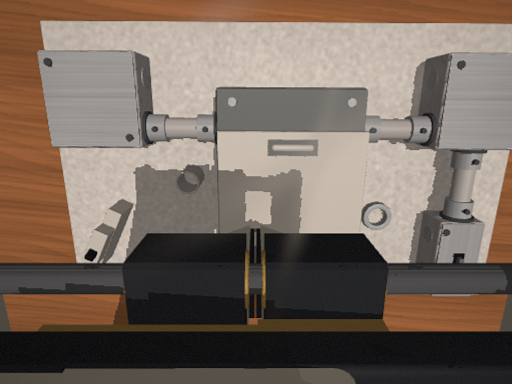

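```bash
cat >> h.py <<'E'
def onplane(n,u,v,h):
    c=get_calibration(n); C=-np.array(c['R']).T@np.array(c['t'])
    q=unproj(n,u,v,1.); return C+(q-C)*((h-C[2])/(q[2]-C[2]))
E
python3 -c "
from h import *
np.set_printoptions(precision=4,suppress=True)
b=onplane('wrist',293,147,.112)
print(b,togo(b))
for q in [(217,131),(366,131)]: print(onplane('wrist',*q,.11))
"
```

```text
[0.61   0.0154 0.112 ] [ 2.7101  3.8823 17.4781]
[0.6186 0.0922 0.11  ]
[ 0.6322 -0.055   0.11  ]
```

```bash
python3 -m crank '[[[1.3,1.9,2],0,255],[[1.3,1.9,3],0,255],[[0,0,4.5],0,255],[[0,0,4.5],0,255],[[0,0,1],0,255]]' && python3 -m crank '[[[0,0,0],0,255],[[0,0,0],0,255]]'; python3 -c "
from h import *
np.set_printoptions(precision=4,suppress=True)
print(togo([.609,.016,.112]),st()[0]['joints'])
shot('wrist','w3.png');shot('side','s3.png')
"
```

```text
clock: 5.85
position: [0.6059, 0.0162, 0.1324]
ee_rot: [-3.138, -0.143, 0.011]
force: [0.4, 0.4, 0.1]
width: 0.002
clock: 6.05
position: [0.61, 0.0155, 0.1387]
ee_rot: [3.138, 0.142, 0.004]
force: [1.2, -0.2, 0.5]
width: 0.004
[-0.1062 -0.0567  2.6745] [-0.6602  0.6102  0.844   1.7636 -0.5309  1.009  -1.0941]
```

View pics/w3.png

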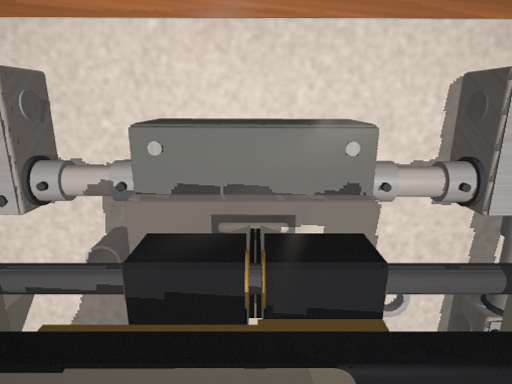

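View pics/s3.png

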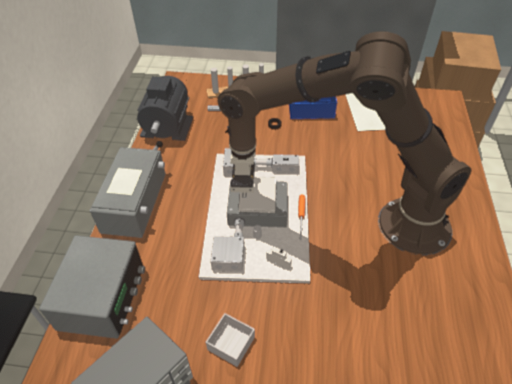

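```bash
python3 -m crank '[[[-0.1,0,1],0,255],[[0,0,1],0,255],[[0,0,0.3],0,255],[[0,0,0],0,255],[[0,0,0],0,255]]'; python3 -m crank '[[[0,0,0.2],0,255],[[0,0,0.2],0,255],[[0,0,0.1],0,255],[[0,0,0],0,255]]'
```

```text
clock: 6.65
position: [0.6078, 0.0156, 0.1137]
ee_rot: [3.138, 0.141, -0.0]
force: [0.7, -0.5, 0.4]
width: 0.002
clock: 7.05
position: [0.608, 0.0156, 0.1088]
ee_rot: [3.138, 0.141, 0.001]
force: [0.7, -0.5, 1.8]
width: 0.003
```

```bash
python3 -m crank '[[[0,0,0.1],0,255],[[0,0,0],0,255]]'; python3 -m crank '[[[0,0,0.1],0,255],[[0,0,0],0,255]]'
```

```text
clock: 7.25
position: [0.6079, 0.0157, 0.1077]
ee_rot: [3.138, 0.141, 0.0]
force: [0.0, 0.6, 1.7]
width: 0.005
clock: 7.45
position: [0.608, 0.0157, 0.1071]
ee_rot: [-3.138, -0.141, -0.001]
force: [-0.4, 0.5, 7.0]
width: 0.003
```

```bash
python3 -m crank '[[[0,0,-2],0,255],[[0.5,0,-4],0,255],[[1,0,-4.5],0,255],[[1,0,-4.5],0,255],[[1,0,-4],0,255]]'; python3 -m crank '[[[0,0,0],0,255],[[0,0,0],0,255],[[0,0,0],0,255],[[0,0,0],0,255],[[0,0,0],0,255]]'; python3 -c "
from h import *
shot('wrist','w4.png');shot('side','s4.png')"
```

```text
clock: 7.95
position: [0.6425, 0.0189, 0.2988]
ee_rot: [-3.138, -0.141, 0.0]
force: [1.3, 0.8, 0.0]
width: 0.006
clock: 8.45
position: [0.642, 0.019, 0.2956]
ee_rot: [-3.138, -0.141, 0.003]
force: [-0.3, -0.3, 1.1]
width: 0.003
```

View pics/w4.png

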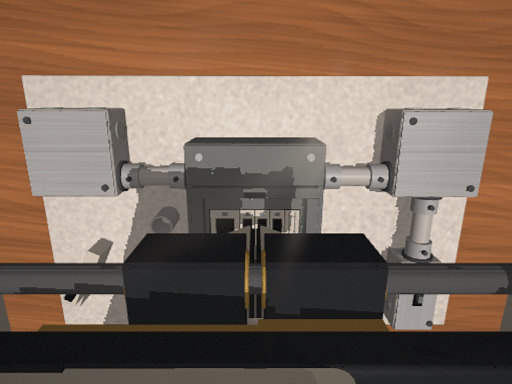

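View pics/s4.png

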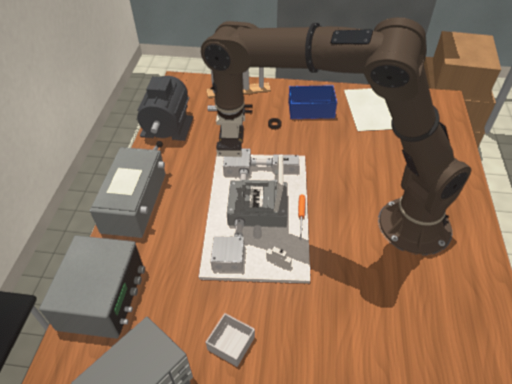

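```bash
python3 -m crank '[[[0,0,-0.5],0,255],[[0,0,-0.5],0,255],[[-1.5,0,0],0,255],[[-2.5,0,0],0,255],[[-2.5,0,0],0,255]]'; python3 -m crank '[[[-2.5,0,0],0,255],[[-1.5,0,0],0,255],[[0,0,0],0,255],[[0,0,0],0,255],[[0,0,0],0,255]]';python3 -m crank '[[[0,0,0],0,255],[[0,0,0],0,255],[[0,0,0],0,255],[[0,0,0],0,255],[[0,0,0],0,255]]'; python3 -c "
from h import *
np.set_printoptions(precision=4,suppress=True)
for n in ['wrist','side','top']:
    im,d=shot(n,n+'5.png')
    for l in ['cover','window','tripped_tip','breaker_b_lever','main_switch_lever']: print(n,l,[(np.round(r['location'],4),round(r['score'],2)) for r in look_for(l,n)][:4])
    if n=='side': cv2.imwrite('pics/s5z.png',cv2.resize(im[140:260,190:320],None,fx=4,fy=4,interpolation=cv2.INTER_CUBIC)[:,:,::-1])
"
```

```text
clock: 9.05
position: [0.5775, 0.0126, 0.307]
ee_rot: [3.138, 0.141, 0.001]
force: [0.2, -0.9, -0.1]
width: 0.005
clock: 9.55
position: [0.539, 0.0097, 0.307]
ee_rot: [3.138, 0.142, 0.001]
force: [0.8, 0.2, -0.3]
width: 0.002
clock: 10.05
position: [0.5381, 0.0094, 0.3067]
ee_rot: [3.138, 0.141, -0.0]
force: [-0.3, 0.1, -0.1]
width: 0.007
wrist cover []
wrist window [(array([0.6008, 0.0108, 0.0556]), 0.67), (array([0.5719, 0.046 , 0.0912]), 0.66)]
wrist tripped_tip []
wrist breaker_b_lever [(array([ 0.5724, -0.0111,  0.0934]), 0.66), (array([0.5718, 0.0219, 0.0914]), 0.61)]
wrist main_switch_lever [(array([0.5725, 0.0453, 0.0923]), 0.69)]
side cover [(array([0.4675, 0.0054, 0.1597]), 0.65), (array([0.4035, 0.0067, 0.0411]), 0.27)]
side window [(array([0.5608, 0.088 , 0.017 ]), 0.57)]
side tripped_tip []
side breaker_b_lever []
side main_switch_lever []
top cover []
top window []
top tripped_tip []
top breaker_b_lever [(array([0.4707, 0.225 , 0.0636]), 0.25)]
top main_switch_lever []
```

View pics/wrist5.png

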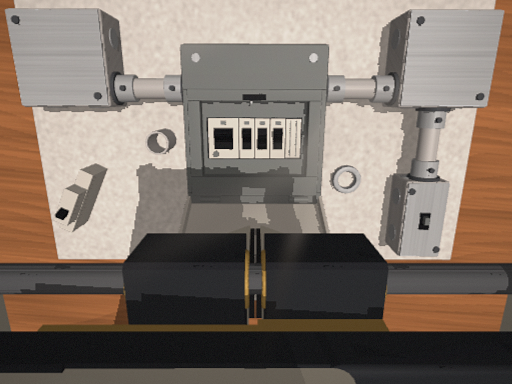

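View pics/s5z.png

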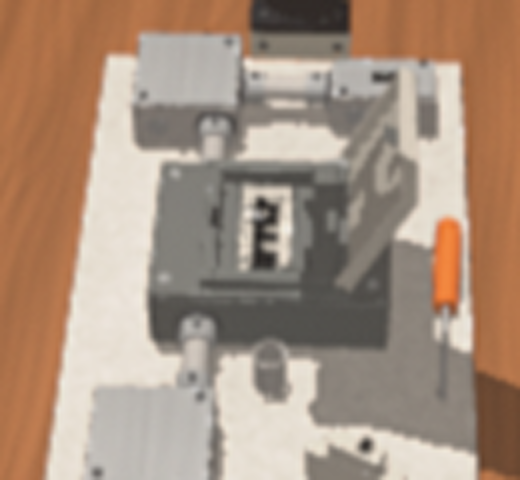

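```bash
python3 -c "
from h import *
np.set_printoptions(precision=4,suppress=True)
im=cv2.imread('pics/wrist5.png')
cv2.imwrite('pics/w5z.png',cv2.resize(im[85:215,175:335],None,fx=5,fy=4.6,interpolation=cv2.INTER_CUBIC))
"
```

```text
(no output)
```

View pics/w5z.png

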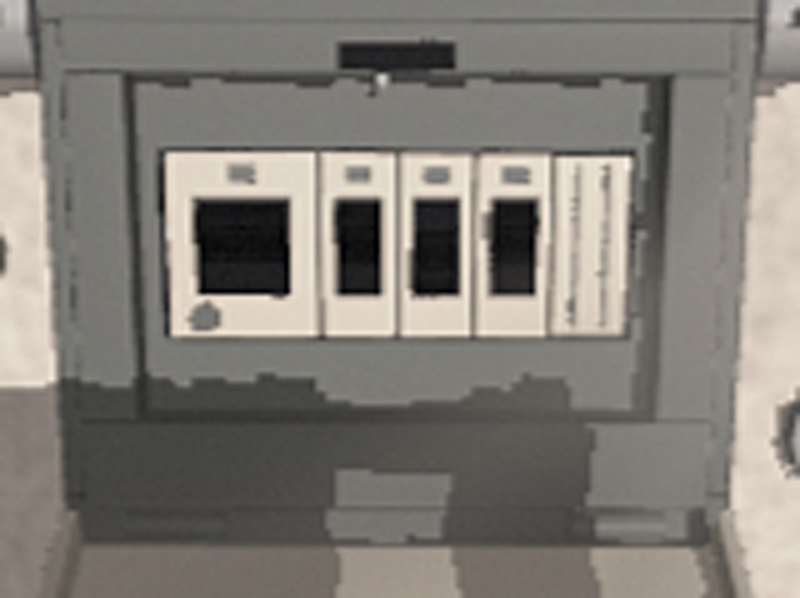

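```bash
python3 -c "
from h import *
np.set_printoptions(precision=4,suppress=True,linewidth=200)
im,d=get_image('wrist')
c=get_calibration('wrist')
v,u=np.mgrid[85:215,175:335]
z=d[v,u]
P=np.stack([(u-c['cx'])/c['fx']*z,(v-c['cy'])/c['fy']*z,z],-1)
W=(P-np.array(c['t']))@np.array(c['R'])
H=W[...,2]
print((H[115-85:165-85:2, 205-175:305-175:3]*1000).astype(int))
m=(H>.078)&(H<.11)
g=np.clip((H-.075)/.03,0,1)*255
e=np.clip(im[85:215,175:335].astype(float)*3,0,255)
o=np.vstack([np.repeat(g[...,None],3,2)[20:90],e[20:90,:,::-1]]).astype(np.uint8)
cv2.imwrite('pics/w5d.png',cv2.resize(o,None,fx=5,fy=4,interpolation=cv2.INTER_NEAREST))
for (a,b) in [(165,150),(632,152),(630,335),(170,335)]:
    print('row corner',onplane('wrist',175+(a+.5)/5-.5,85+(b+.5)/4.6-.5,.085))
for (a,b) in [(125,75),(668,75),(655,415),(140,415)]:
    print('rim',onplane('wrist',175+(a+.5)/5-.5,85+(b+.5)/4.6-.5,.1))
"
```

```text
[[ 83  84  82  84  83  82  83  82  83  84  83  83  83  83  82  84  82  81  82  81  82  82  82  84  83  82  82  81  83  82  83  82  81  82]
 [ 82  82  82  82  83  83  82  83  82  82  82  82  80  82  82  81  82  81  82  82  83  82  84  82  82  80  83  83  82  83  82  81  82  83]
 [ 84  85  84  85  85  83  83  83  83  86  84  82  84  85  84  83  84  84  85  84  84  84  85  82  85  83  85  86  85  85  84  84  83  81]
 [ 81  84  82  83  83  84  85  84  85  84  85  84  85  84  84  84  84  86  85  84  83  82  84  85  84  86  84  85  85  83  85  85  84  83]
 [ 82  83  83  83  84  85  84  84  84  83  83  85  84  84  84  84  84  83  84  85  83  82  85  83  85  84  85  84  84  85  87  84  84  83]
 [ 81  85  85  83  84  85  85  84  84  85  84  82  84  85  85  84  84  85  85  85  83  83  85  85  85  85  83  84  85  84  84  84  83  84]
 [ 82  84  84  85  83  83  84  84  84  85  84  82  85  84  85  84  83  84  84  85  84  85  85  85  83  84  85  83  85  85  85  84  82  81]
 [ 82  83  86  86  84  85  86  85  85  86  83  83  84  86  84  85  83  86  84  86  85  86  84  84  85  83  85  85  85 464  84  
[... 1931 characters left out ...]
5  85  85  83  84  81  82]
 [ 82 464  81  82  81  81  81  82  84  84  82  84  83  82  81  84  83  82  83  83  82  82  83  83  82  82  84  81  82  82  82  81  83  83]
 [ 82  84  82  81  83  82  81  82  82  83  83  82  82  81  82  84  82  84  82  81  82  81  81  82  82  83  83  81  82  81  83  82  83  84]
 [ 83  83  82  81  82  83  82  80  82  83  82  82  81  82  81  81  83  84  82  82  83  80  82  82  83  81  82  81  82  82  82  82  83  86]]
row corner [0.5872 0.0659 0.085 ]
row corner [ 0.5959 -0.0377  0.085 ]
row corner [ 0.5516 -0.0428  0.085 ]
row corner [0.5422 0.0624 0.085 ]
rim [0.6041 0.0731 0.1   ]
rim [ 0.6143 -0.041   0.1   ]
rim [ 0.5349 -0.0486  0.1   ]
rim [0.5247 0.0662 0.1   ]
```

View pics/w5d.png

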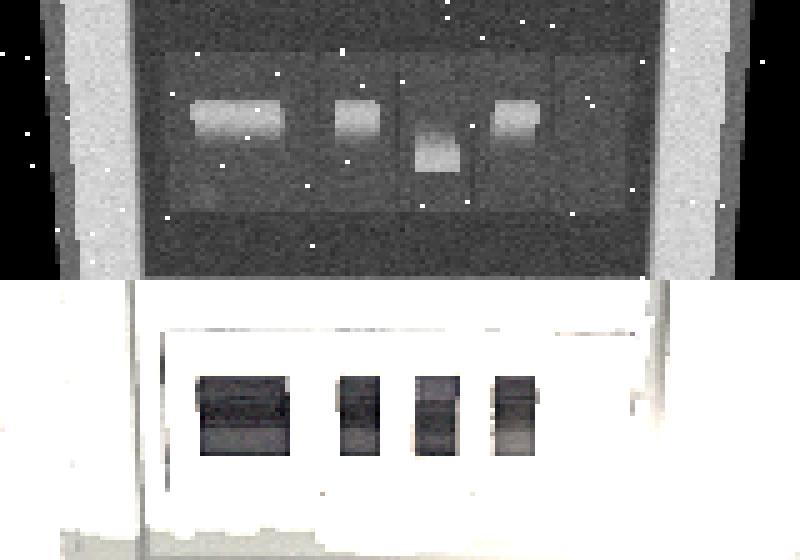

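```bash
python3 -c "
from h import *
np.set_printoptions(precision=4,suppress=True,linewidth=200)
im,d=get_image('wrist')
c=get_calibration('wrist')
v,u=np.mgrid[118:160,205:305]
z=d[v,u]
P=np.stack([(u-c['cx'])/c['fx']*z,(v-c['cy'])/c['fy']*z,z],-1)
W=(P-np.array(c['t']))@np.array(c['R'])
H=W[...,2]
m=((H>.0945)&(H<.1)).astype(np.uint8)
n,L,s,ce=cv2.connectedComponentsWithStats(m)
for i in range(1,n):
    if s[i,4]>15: w=W[L==i]; print(s[i],w.mean(0),w.min(0),w.max(0))
print(st()[1:],)
"
```

```text
[  8  12  18   8 111] [0.5722 0.0485 0.0964] [0.5675 0.0389 0.0946] [0.576  0.0577 0.0986]
[37 12  9  8 56] [0.5743 0.0216 0.0965] [0.5702 0.0171 0.0945] [0.578  0.0262 0.0985]
[69 12  9  7 54] [ 0.5774 -0.013   0.0965] [ 0.5741 -0.0177  0.0946] [ 0.5807 -0.0085  0.0987]
[53 23  9  7 54] [0.5639 0.0031 0.0965] [ 0.5606 -0.0016  0.0946] [0.5678 0.0077 0.0989]
(array([0.5381, 0.0094, 0.3067]), array([[ 0.996 ,  0.0896,  0.    ],
       [ 0.0896, -0.996 ,  0.    ],
       [ 0.    , -0.    , -1.    ]]))
```

```bash
python3 -m crank '[[[0.6,0.6,3],0,255],[[0,0,4],0,255],[[0,0,4],0,255],[[0,0,4],0,255],[[0,0,3],0,255]]'; python3 -m crank '[[[0,0,0],0,255],[[0,0,0],0,255],[[0,0,0],0,255]]';python3 -c "
from h import *
np.set_printoptions(precision=4,suppress=True)
print(togo([.545,.0035,.0935]),st()[0]['joints'])
shot('wrist','w6.png');shot('side','s6.png')
"
```

```text
clock: 11.55
position: [0.5438, 0.0041, 0.1245]
ee_rot: [3.138, 0.141, -0.003]
force: [0.0, -0.6, 0.3]
width: 0.008
clock: 11.85
position: [0.5459, 0.0037, 0.1285]
ee_rot: [-3.138, -0.141, -0.004]
force: [-0.3, -0.8, -0.3]
width: 0.005
[-0.1003  0.015   3.5005] [-0.7038  0.5234  0.8581  1.9345 -0.501   0.9078 -1.0745]
```

View pics/w6.png

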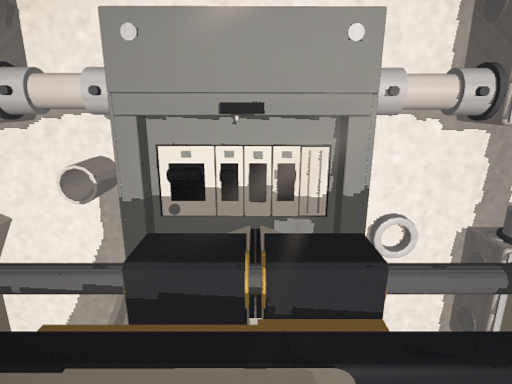

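View pics/s6.png

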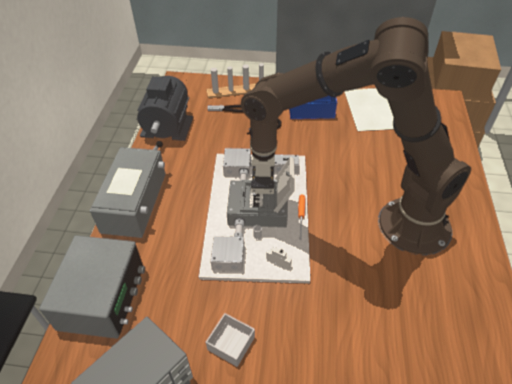

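```bash
python3 -c "
from h import *
np.set_printoptions(precision=4,suppress=True,linewidth=200)
o,p,R=st()
print(proj('wrist',p), proj('wrist',p-R[:,2]*.019), proj('wrist',p+R@np.array([.0095,.019,0])), proj('wrist',p+R@np.array([.0095,-.019,0])))
im,d=get_image('wrist')
c=get_calibration('wrist')
for v in [228,232,236,240,250,270,300,330]:
  for u in [135,160,200,240,254,300,350,375]:
    z=d[v,u]
    if z>0: print(v,u,round(float(z),4),(R.T@(unproj('wrist',u,v,z,c)-p))*1000)
"
```

```text
(np.float64(253.6366640596515), np.float64(245.70868188847663)) (np.float64(253.5111256363543), np.float64(263.11841949166717)) (np.float64(291.0941710799515), np.float64(228.40534564970176)) (np.float64(216.10627735941083), np.float64(228.4832759600652))
228 135 0.1993 [ -1.703  -71.1793  28.8328]
228 160 0.2177 [ -8.5474 -61.4815  46.1016]
228 200 0.2184 [ -8.7993 -35.4329  46.6723]
228 240 0.1651 [10.8926 -6.8344 -3.1543]
228 254 0.2184 [-8.8477 -0.0288 46.7053]
228 300 0.2161 [-8.0343 29.8297 44.5748]
228 350 0.1987 [-1.5892 57.2841 28.2209]
228 375 0.2773 [-30.7416 100.5823 101.7698]
232 135 0.1995 [ -4.097  -71.2648  28.4071]
232 160 0.2185 [-11.3534 -61.698   46.1011]
232 200 0.2177 [-11.0635 -35.3221  45.3287]
232 240 0.1598 [11.0154 -6.5988 -8.6499]
232 254 0.1638 [ 9.4844  0.1065 -4.9281]
232 300 0.2183 [-11.372   30.1246  45.9214]
232 350 0.2002 [-4.4816 57.7261 29.0301]
232 375 0.2747 [-32.9426  99.6271  98.4182]
236 135 0.201 [ -6.9772 -71.7908  29.1166]
236 160 0.0906 [ 36.3733 -25.2828 -73.3697]
236 200 0.0921 [ 35.7622 -14.653  -71.9519]
236 240 0.0908 [ 36.2819  -3.5
[... 1246 characters left out ...]
0 135 0.078 [ 26.8793 -27.5696 -89.0736]
300 160 0.0775 [ 27.1896 -21.5576 -89.5542]
300 200 0.0778 [ 26.9805 -12.3099 -89.2524]
300 240 0.0772 [ 27.3328  -2.9351 -89.8023]
300 254 0.1406 [ -9.3131   0.1385 -34.2315]
300 300 0.0783 [ 26.6627  11.127  -88.8093]
300 350 0.0777 [ 27.0054  22.7138 -89.3482]
300 375 0.0776 [ 27.0661  28.5075 -89.4499]
330 135 0.0756 [ 21.7454 -26.6895 -93.0577]
330 160 0.0763 [ 21.2409 -21.2319 -92.4187]
330 200 0.0757 [ 21.6472 -11.9641 -92.9533]
330 240 0.0757 [ 21.6526  -2.8728 -92.9736]
330 254 0.0746 [ 22.3425   0.3109 -93.8629]
330 300 0.0748 [ 22.2397  10.6373 -93.7462]
330 350 0.0758 [ 21.5179  22.1677 -92.8374]
330 375 0.0751 [ 21.981   27.6069 -93.4392]
```

```bash
python3 -m crank '[[[-0.2,0,1],0,255],[[0,0,1],0,255],[[0,0,0],0,255],[[0,0,0],0,255]]'; python3 -m crank '[[[0,0,0.5],0,255],[[0,0,0.5],0,255],[[0,0,0.4],0,255],[[0,0,0],0,255],[[0,0,0],0,255]]'; python3 -c "
from h import *
print(togo([.543,.0035,.0935]))
shot('wrist','w7.png')"
```

```text
clock: 12.4
position: [0.5422, 0.0037, 0.1063]
ee_rot: [3.138, 0.141, -0.002]
force: [0.6, -0.6, 0.1]
width: 0.005
clock: 12.9
position: [0.5425, 0.0037, 0.0926]
ee_rot: [3.138, 0.141, -0.0]
force: [-0.6, 0.0, 0.6]
width: 0.002
[ 0.04336109  0.02711093 -0.08757735]
```

View pics/w7.png

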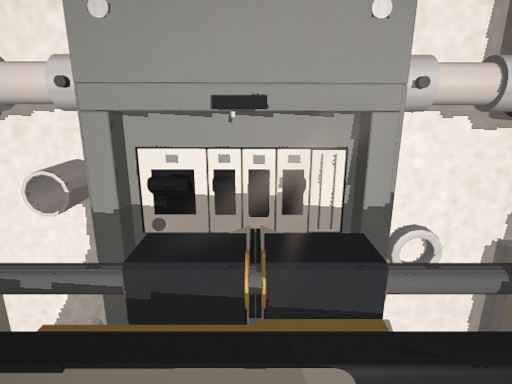

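```bash
python3 -m crank '[[[0.3,0,0],0,255],[[0.3,0,0],0,255],[[0.2,0,0],0,255],[[0,0,0],0,255]]'; python3 -m crank '[[[0.2,0,0],0,255],[[0.2,0,0],0,255],[[0,0,0],0,255]]';  python3 -m crank '[[[0.2,0,0],0,255],[[0,0,0],0,255]]'; python3 -c "
from h import *
shot('wrist','w8.png')"
```

```text
clock: 13.35
position: [0.5492, 0.0045, 0.0924]
ee_rot: [-3.138, -0.141, 0.005]
force: [-5.0, -1.0, 3.1]
width: 0.005
clock: 13.65
position: [0.5543, 0.0049, 0.0926]
ee_rot: [-3.138, -0.141, 0.001]
force: [-0.5, -0.1, 1.0]
width: 0.01
clock: 13.85
position: [0.5575, 0.0051, 0.0929]
ee_rot: [3.138, 0.141, 0.002]
force: [-0.9, 0.1, -0.3]
width: 0.007
```

View pics/w8.png

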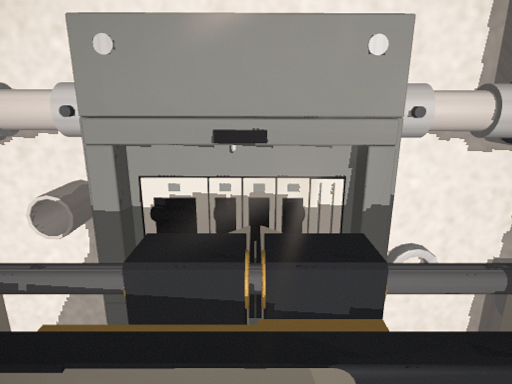

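```bash
python3 -m crank '[[[-0.5,0,0],0,255],[[-0.5,0,0],0,255],[[0,0,-2],0,255],[[0,0,-4],0,255],[[0,0,-4.5],0,255]]'; python3 -m crank '[[[0,0,-4.5],0,255],[[0,0,-4],0,255],[[0,0,-2],0,255],[[0,0,0],0,255],[[0,0,0],0,255]]'; python3 -c "
from h import *
np.set_printoptions(precision=4,suppress=True,linewidth=200)
im,d=shot('wrist','w9.png');shot('side','s9.png')
c=get_calibration('wrist')
v,u=np.mgrid[60:230,180:330]
z=d[v,u]
P=np.stack([(u-c['cx'])/c['fx']*z,(v-c['cy'])/c['fy']*z,z],-1)
W=(P-np.array(c['t']))@np.array(c['R'])
H=W[...,2]
m=((H>.0938)&(H<.1)&(abs(W[...,0]-.57)<.02)&(abs(W[...,1]-.012)<.05)).astype(np.uint8)
n,L,s,ce=cv2.connectedComponentsWithStats(m)
for i in range(1,n):
    if s[i,4]>15: w=W[L==i]; print(s[i],w.mean(0))
print(look_for('cover','side')[:1])
"
```

```text
clock: 14.4
position: [0.5451, 0.004, 0.198]
ee_rot: [3.138, 0.14, -0.004]
force: [0.8, 0.4, -0.7]
width: 0.004
clock: 14.9
position: [0.5462, 0.0043, 0.3024]
ee_rot: [-3.138, -0.141, -0.0]
force: [-0.8, -0.2, -1.3]
width: 0.003
[ 28  78  18   7 110] [0.5714 0.0479 0.0956]
[57 78  9  7 54] [0.5738 0.0215 0.0956]
[73 78  9  7 49] [0.5751 0.0039 0.0957]
[89 78  9  7 55] [ 0.5768 -0.0131  0.0956]
[{'location': [0.4592, 0.2356, 0.0543], 'score': 0.49}]
```

View pics/w9.png

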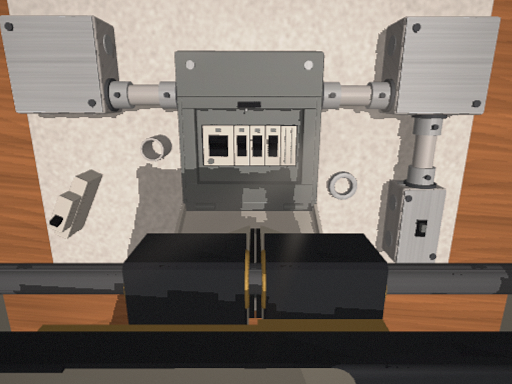

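View pics/s9.png

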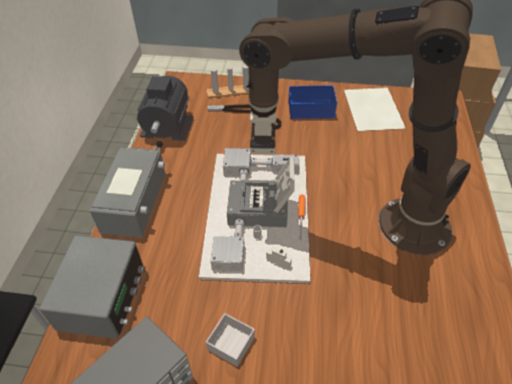

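```bash
python3 -m crank '[[[-2,0,0],0,255],[[-3,0,0],0,255],[[-3,0,0],0,255],[[-3,0,0],0,255],[[-2,0,0],0,255]]'; python3 -m crank '[[[0,0,0],0,255],[[0,0,0],0,255],[[0,0,0],0,255]]'; python3 -c "
from h import *
np.set_printoptions(precision=4,suppress=True,linewidth=200)
print(st()[0]['joints'],st()[2],togo([.413,-.001,.185]))
shot('wrist','w10.png');shot('side','s10.png')
print(look_for('cover','side')[:2])
print(look_for('cover','wrist')[:2])
"
```

```text
clock: 15.55
position: [0.4149, -0.008, 0.3013]
ee_rot: [3.138, 0.141, -0.004]
force: [0.5, 0.1, 0.5]
width: 0.006
clock: 15.85
position: [0.4177, -0.0072, 0.3026]
ee_rot: [3.138, 0.141, 0.0]
force: [-0.4, -0.9, 0.2]
width: 0.004
[-1.1646 -0.058   1.049   1.9708  0.0548  1.2002 -1.617 ] [[ 0.996   0.0898  0.0001]
 [ 0.0898 -0.996  -0.0008]
 [ 0.0001  0.0008 -1.    ]] [-0.4097 -0.6695 11.7621]
[{'location': [0.4722, 0.0074, 0.1599], 'score': 0.97}]
[{'location': [0.4654, 0.0034, 0.172], 'score': 0.85}]
```

View pics/w10.png

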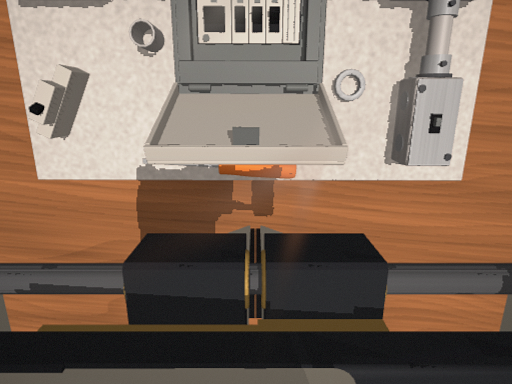

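View pics/s10.png

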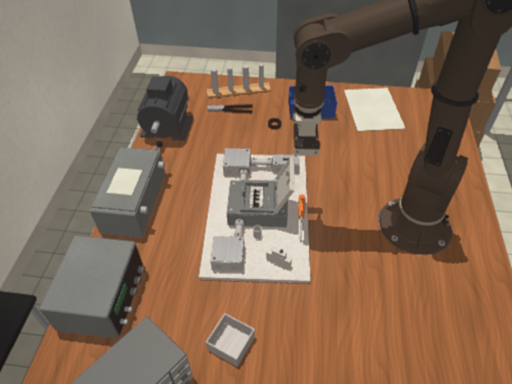

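```bash
python3 -c "
from h import *
np.set_printoptions(precision=4,suppress=True,linewidth=200)
im,d=get_image('wrist');c=get_calibration('wrist')
for u in [152,200,246,300,340]:
  for v in [148,152,156,159,163]:
    print(u,v,unproj('wrist',u,v,d[v,u],c))
"
```

```text
152 148 [0.4487 0.0706 0.2142]
152 152 [0.4452 0.0715 0.2113]
152 156 [0.4423 0.0713 0.2118]
152 159 [0.4399 0.0716 0.2109]
152 163 [0.4361 0.0725 0.2076]
200 148 [0.4518 0.0354 0.2137]
200 152 [0.4487 0.0354 0.2128]
200 156 [0.4456 0.0353 0.2126]
200 159 [0.4431 0.0354 0.2111]
200 163 [0.4396 0.0356 0.2089]
246 148 [0.4547 0.0014 0.2131]
246 152 [0.4516 0.0012 0.2124]
246 156 [0.4486 0.001  0.2124]
246 159 [0.4462 0.0008 0.2114]
246 163 [0.4427 0.0006 0.209 ]
300 148 [ 0.4582 -0.0385  0.2133]
300 152 [ 0.4552 -0.039   0.2124]
300 156 [ 0.4521 -0.0394  0.2121]
300 159 [ 0.4495 -0.04    0.2102]
300 163 [ 0.4462 -0.0406  0.2087]
340 148 [ 0.4611 -0.0675  0.2155]
340 152 [ 0.4578 -0.0688  0.2123]
340 156 [ 0.4546 -0.0696  0.2111]
340 159 [ 0.4524 -0.0699  0.2113]
340 163 [ 0.4489 -0.0713  0.2082]
```

```bash
python3 -m crank '[[[0,-0.6,2],0,255],[[0,0,3],0,255],[[0,0,3],0,255],[[0,0,2.5],0,255],[[0,0,1.2],0,255]]'; python3 -m crank '[[[0,0,0],0,255],[[0,0,0],0,255],[[0,0,0],0,255]]'; python3 -c "
from h import *
np.set_printoptions(precision=4,suppress=True,linewidth=200)
print(st()[0]['joints'],st()[1],st()[2],togo([.413,-.001,.185]))
shot('wrist','w11.png');shot('side','s11.png')
"
```

```text
clock: 16.6
position: [0.4157, -0.0019, 0.1837]
ee_rot: [3.136, 0.14, -0.004]
force: [0.5, 0.3, -0.0]
width: 0.003
clock: 16.9
position: [0.4173, -0.0015, 0.1865]
ee_rot: [-3.138, -0.141, -0.002]
force: [0.6, 0.3, 0.2]
width: 0.005
[-1.0347  0.1977  1.0846  2.1574 -0.2237  0.9018 -1.2994] [ 0.4173 -0.0015  0.1865] [[ 0.996   0.0896  0.0014]
 [ 0.0896 -0.996   0.0003]
 [ 0.0014 -0.0001 -1.    ]] [-0.427  -0.0935  0.1488]
```

View pics/w11.png

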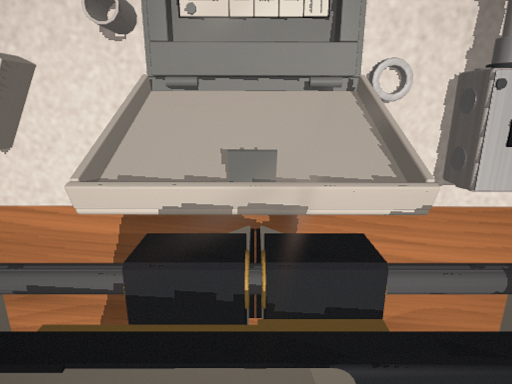

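Finger is behind the open cover's edge (gap about 14 mm), centred. Push forward.

```bash
python3 -m crank '[[[0.5,0,0],0,255],[[0.8,0,0],0,255],[[0.8,0,0],0,255],[[0.8,0,0],0,255],[[0.8,0,0],0,255]]'; python3 -m crank '[[[1,0,0],0,255],[[1,0,0],0,255],[[1,0,0],0,255],[[1,0,0],0,255],[[0,0,0],0,255]]'; python3 -c "
from h import *
np.set_printoptions(precision=4,suppress=True,linewidth=200)
print(st()[0]['joints'],st()[1])
shot('wrist','w12.png');shot('side','s12.png')
"
```

```text
clock: 17.5
position: [0.4541, 0.0018, 0.1856]
ee_rot: [3.138, 0.141, -0.001]
force: [-1.6, 0.4, 0.6]
width: 0.006
clock: 18.0
position: [0.4948, 0.0055, 0.1857]
ee_rot: [3.138, 0.141, 0.001]
force: [-1.0, 0.2, -0.1]
width: 0.002
[-0.8628  0.3718  0.9887  1.9909 -0.3751  0.9725 -1.1698] [0.4948 0.0055 0.1857]
```

View pics/w12.png

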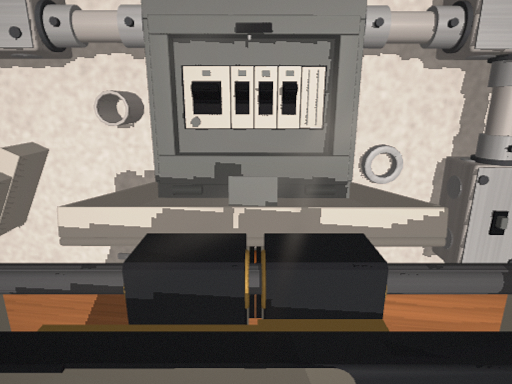

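View pics/s12.png

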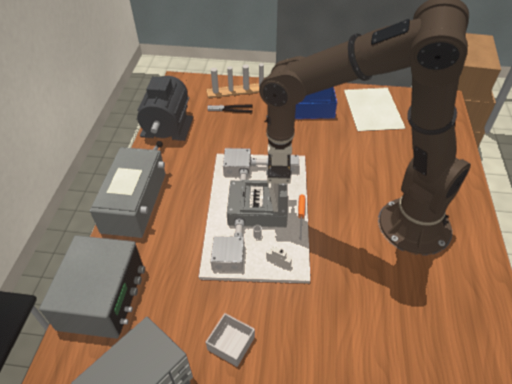

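```bash
python3 -m crank '[[[1,0,0],0,255],[[1.2,0,0],0,255],[[1.2,0,0],0,255],[[1.2,0,0],0,255],[[1.2,0,0],0,255]]'; python3 -m crank '[[[0,0,0],0,255],[[0,0,0],0,255]]'; python3 -c "
from h import *
np.set_printoptions(precision=4,suppress=True,linewidth=200)
print(st()[0]['joints'],st()[1],st()[0]['force'])
shot('wrist','w13.png')
"
```

```text
clock: 18.6
position: [0.5523, 0.0107, 0.1857]
ee_rot: [3.138, 0.141, 0.0]
force: [-3.7, 0.1, -1.1]
width: 0.004
clock: 18.8
position: [0.5514, 0.0103, 0.1856]
ee_rot: [3.138, 0.14, 0.0]
force: [-0.4, 0.4, 0.4]
width: 0.001
[-0.7721  0.473   0.9382  1.8586 -0.4411  1.0341 -1.1349] [0.5514 0.0103 0.1856] [-0.3762  0.4195  0.4216]
```

View pics/w13.png

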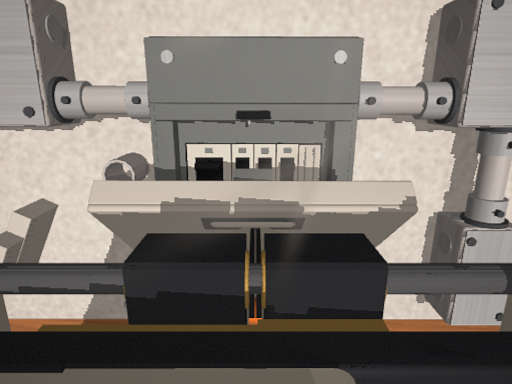

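```bash
python3 -m crank '[[[0.7,0,0.4],0,255],[[0.65,0,0.65],0,255],[[0.65,0,0.65],0,255],[[0.5,0,0.75],0,255],[[0.55,0,0.75],0,255]]'; python3 -m crank '[[[0.4,0,0.8],0,255],[[0.4,0,0.8],0,255],[[0.2,0,0.6],0,255],[[0.2,0,0.6],0,255],[[0,0,0],0,255]]';  python3 -m crank '[[[0,0,0],0,255]]'; python3 -c "
from h import *
np.set_printoptions(precision=4,suppress=True,linewidth=200)
print(st()[0]['joints'],st()[1],st()[0]['force'])
shot('wrist','w14.png');im,d=shot('side','s14.png')
cv2.imwrite('pics/s14z.png',cv2.resize(im[140:260,190:320],None,fx=4,fy=4,interpolation=cv2.INTER_CUBIC)[:,:,::-1])
"
```

```text
clock: 19.35
position: [0.5818, 0.0134, 0.1529]
ee_rot: [3.138, 0.141, -0.001]
force: [-2.6, -0.6, 0.9]
width: 0.005
clock: 19.85
position: [0.5933, 0.0144, 0.125]
ee_rot: [3.138, 0.141, -0.001]
force: [-2.3, -0.8, 0.0]
width: 0.002
clock: 19.95
position: [0.5932, 0.0144, 0.1257]
ee_rot: [-3.138, -0.141, 0.0]
force: [-2.2, -0.3, 1.3]
width: 0.001
[-0.6748  0.606   0.8513  1.8171 -0.5456  0.9713 -1.0724] [0.5932 0.0144 0.1257] [-2.1577 -0.2524  1.2721]
```

View pics/w14.png

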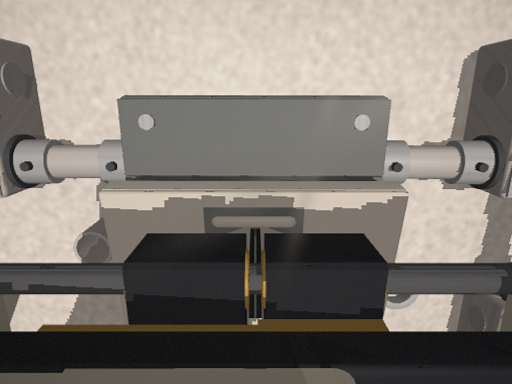

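View pics/s14z.png

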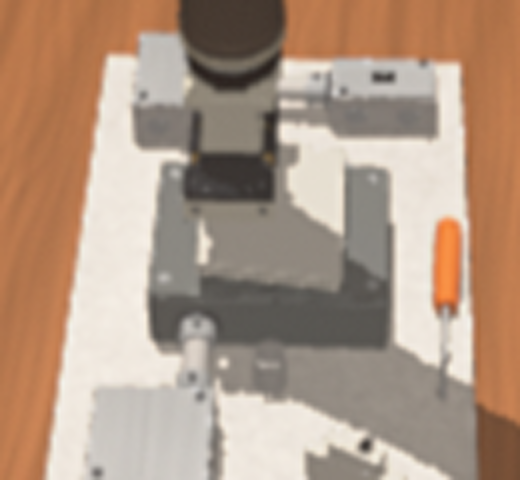

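```bash
python3 -m crank '[[[-0.2,0,0.5],0,255],[[0,0,0.4],0,255],[[0.3,0,-0.6],0,255],[[1.0,0,-0.2],0,255],[[0.5,0,0.3],0,255]]'; python3 -m crank '[[[0,0,0.3],0,255],[[0,0,0],0,255]]'; python3 -c "
from h import *
np.set_printoptions(precision=4,suppress=True,linewidth=200)
print(st()[1],st()[0]['force'],togo([.608,.0157,.107]))
shot('wrist','w15.png')
"
```

```text
clock: 20.55
position: [0.6113, 0.016, 0.1227]
ee_rot: [-3.138, -0.142, -0.004]
force: [-0.6, 0.2, 1.9]
width: 0.005
clock: 20.75
position: [0.6096, 0.0158, 0.1183]
ee_rot: [3.138, 0.141, 0.0]
force: [1.0, -0.4, 1.8]
width: 0.006
[0.6096 0.0158 0.1183] [ 1.0218 -0.4492  1.7974] [-0.1628 -0.0026  1.1256]
```

View pics/w15.png

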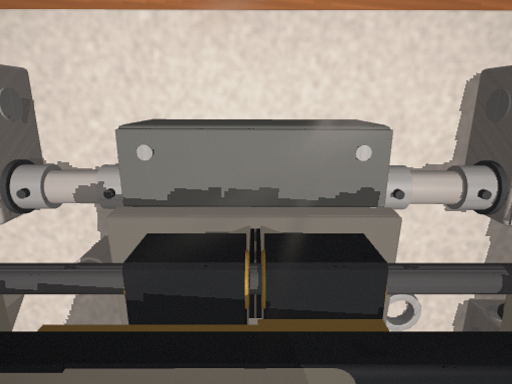

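Finger is on the bar, at the place where it pressed before. Press down gently to the stop.

```bash
python3 -m crank '[[[-0.1,0,0.3],0,255],[[0,0,0.3],0,255],[[0,0,0.2],0,255],[[0,0,0],0,255]]'; python3 -m crank '[[[0,0,0.15],0,255],[[0,0,0],0,255]]'; python3 -m crank '[[[0,0,0.1],0,255],[[0,0,0],0,255]]'
```

```text
clock: 21.2
position: [0.6076, 0.0158, 0.1101]
ee_rot: [-3.138, -0.141, 0.002]
force: [-0.2, -0.2, 0.4]
width: 0.007
clock: 21.4
position: [0.6078, 0.0158, 0.1089]
ee_rot: [-3.138, -0.141, 0.001]
force: [-0.4, -0.3, 1.3]
width: 0.007
clock: 21.6
position: [0.6081, 0.0158, 0.1081]
ee_rot: [-3.138, -0.141, 0.001]
force: [-0.9, -0.1, 2.4]
width: 0.005
```

```bash
python3 -m crank '[[[0,0,0.1],0,255],[[0,0,0],0,255]]'; python3 -m crank '[[[0,0,0.1],0,255],[[0,0,0],0,255]]'
```

```text
clock: 21.8
position: [0.6083, 0.0157, 0.1073]
ee_rot: [-3.138, -0.141, -0.0]
force: [-1.0, 0.0, 3.9]
width: 0.004
clock: 22.0
position: [0.6084, 0.0157, 0.1069]
ee_rot: [-3.138, -0.141, -0.001]
force: [-3.9, 1.2, 10.4]
width: 0.005
```

At the stop (10 N). Release slowly a little, then clear off.

```bash
python3 -m crank '[[[0,0,-0.5],0,255],[[0,0,-1],0,255],[[0,0,-3],0,255],[[0,0,-4.5],0,255],[[0,0,-4.5],0,255]]'; python3 -m crank '[[[0,0,-4],0,255],[[0,0,-2],0,255],[[-1,0,0],0,255],[[-2,0,0],0,255],[[-2,0,0],0,255]]';python3 -m crank '[[[0,0,0],0,255],[[0,0,0],0,255],[[0,0,0],0,255],[[0,0,0],0,255],[[0,0,0],0,255]]'; python3 -c "
from h import *
np.set_printoptions(precision=4,suppress=True,linewidth=200)
im,d=shot('wrist','w16.png');im2,_=shot('side','s16.png')
cv2.imwrite('pics/s16z.png',cv2.resize(im2[140:260,190:320],None,fx=4,fy=4,interpolation=cv2.INTER_CUBIC)[:,:,::-1])
for n in ['wrist','side']: print(look_for('cover',n)[:1])
"
```

```text
clock: 22.5
position: [0.6078, 0.0155, 0.2428]
ee_rot: [3.138, 0.14, -0.001]
force: [1.0, 0.6, -0.8]
width: 0.004
clock: 23.0
position: [0.5573, 0.0111, 0.3006]
ee_rot: [3.138, 0.141, -0.002]
force: [-0.2, 0.3, 0.4]
width: 0.007
clock: 23.5
position: [0.5588, 0.0112, 0.301]
ee_rot: [3.138, 0.141, -0.0]
force: [0.1, 0.3, -0.5]
width: 0.0
[{'location': [0.5726, 0.0095, 0.1107], 'score': 0.62}]
[{'location': [0.5641, 0.0241, 0.1097], 'score': 0.87}]
```

View pics/w16.png

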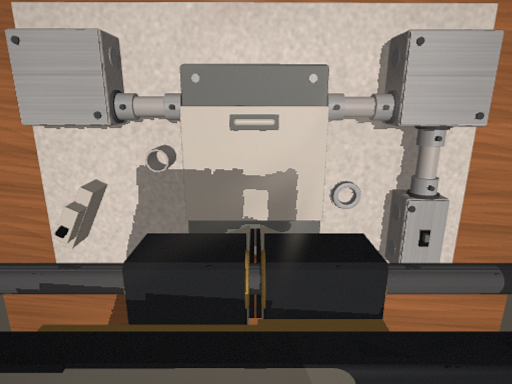

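View pics/s16z.png

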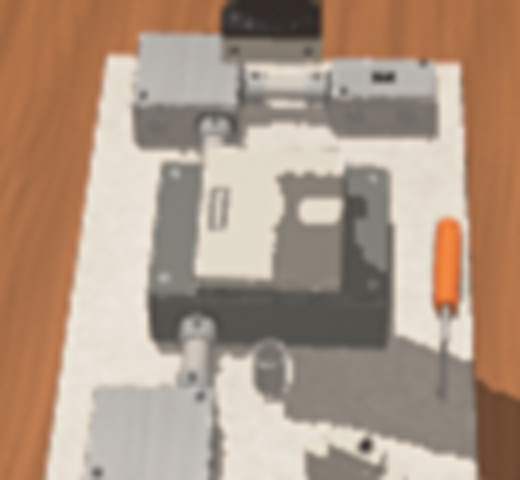

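```bash
python3 -m crank '[[[0,0,0],0,255],[[0,0,0],0,255],[[0,0,0],0,255],[[0,0,0],0,255],[[0,0,0],0,255]]'; python3 -c "
from h import *
np.set_printoptions(precision=4,suppress=True,linewidth=200)
im,d=get_image('wrist');c=get_calibration('wrist')
for u,v in [(200,112),(254,138),(310,112),(200,200),(310,200),(254,122)]:
    print(u,v,np.median([unproj('wrist',a,b,d[b,a],c) for a in range(u-2,u+3) for b in range(v-2,v+3) if d[b,a]>0],0))
print(workorder.sign_off())
"
```

```text
clock: 24.2
position: [0.5585, 0.0113, 0.3013]
ee_rot: [-3.138, -0.141, -0.0]
force: [-1.1, -0.4, 0.8]
width: 0.003
200 112 [0.614  0.0715 0.1107]
254 138 [0.5927 0.0145 0.1102]
310 112 [ 0.6239 -0.04    0.1104]
200 200 [0.5202 0.0675 0.1097]
310 200 [ 0.5312 -0.0524  0.1096]
254 122 [0.6091 0.016  0.1119]
the job is handed in; nothing more can be done
None
```

I popped the cover open, switched the tripped breaker on, then closed the cover and pressed it until it latched. The job was handed in at about 24 s.

- **Breaker:** the tripped one was the middle of the three single breakers. I pushed its lever over with the shut fingertips and felt it snap. The depth picture afterwards showed all four lever tips, including the main switch, in line on the "on" side.
- **Cover:** I pushed it down from behind and pressed the bar to its stop, at about 10 N. About 2 s after release it was still shut by itself. Its top measured level at 110–111 mm and the bar at 112 mm, both where they should be when latched, with the robot clear above.
- **Other things:** the screwdriver, coupling, bushing and spare breaker looked unmoved in the last pictures. I did not check the square box and tape roll again at the end, but no move went near them.
- **Disagreements:** no check failed. The network reports for the levers were patchy and missed the tripped one, so I identified it from the depth picture instead.

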